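# Push the core bit up the drain rack to its stop

## Task

The core bit (steel barrel with a narrow hub stub on one end) lies at the wet foot of its gutter in the sloped drain rack. Push it with the fingertips up its gutter, without lifting it off the gutter, over the crest and into the dip against the stop at the top, so that it stays there and does not roll back. Leave the rubber drum wheel at the foot of the other gutter and everything else on the bench where it is.

Things in the scene. Friction and masses are not known exactly. Their poses are not given: they have to be found in the camera images.
- rack: Fixed drain rack, 236 mm (x) by 300 mm (y), with two parallel gutters. Origin on the bench top under its middle, z up, +y uphill along the gutters. Gutter centre lines at x = -55 and +55 mm, 92 mm wide inside; the 18 mm cheeks between and beside them rise about 22 mm above the gutter floor and follow its slope of 8 degrees, from 30 mm high at y = -130 to 58 mm at y = +70 mm.
- rack_foot (a point): Point midway between the gutters at the foot, rack y = -130 mm, z = 40 mm: the inner top edge of the lip (10 mm above the gutter floor, 10 mm thick) that keeps parts from rolling out of each gutter's low end.
- rack_crest (a point): Point midway between the gutters at the crest, rack y = +70 mm, z = 58 mm: here the gutter floors end in a 9 mm step down to a level dip (floor z = 49 mm) that reaches to the stop.
- rack_stop (a point): Point midway between the gutters at rack y = +118 mm, z = 94 mm: the top of the stop plates' face, 12 mm thick, at the uphill end of both gutters. A 52 mm part in the dip rests by the stop with its axis at rack y = about 91 mm, z = 75 mm, and the step keeps it from rolling back.
- core_bit: The core bit to push, 0.3 to 0.6 kg: steel barrel 52 mm in diameter, 62 mm long, with a hub 26 mm in diameter, 20 mm long on one end. Lies across either gutter at its foot against the lip, rolls freely; axis then at rack y = about -112, z = 59 mm, its rear overhanging the lip. Origin on the axis, mid-length of the whole (mid-barrel at x = -10 mm); x along the axis to the hub, as the rack's x.
- drum: Rubber drum wheel, a plain cylinder 52 mm in diameter and 78 mm long with aluminium ends, at the foot of the other gutter; stays there. Origin at its centre, x along its axis.
- spare_bit: Another core bit of the same kind, standing upright on the bench beside the rack on the side towards the robot, 82 mm tall, hub up. Origin at the centre of its foot. Leave alone.
- pad_disc: Grey polishing pad disc, 100 mm in diameter and 18 mm high, lying on the bench just past the uphill end of the rack. Origin under its centre. Leave alone.
- spanner: Steel spanner, 180 mm long, lying on the bench just past the foot of the rack. Origin near its middle. Leave alone.
- wax_can: Bare metal can, 70 mm in diameter and 85 mm tall, standing on the left of the bench. Origin under its centre. Leave alone.
- stone_sample: Stone sample tile, 100 x 100 x 20 mm, on the right of the bench. Origin under its centre. Leave alone.
- spray: White bottle, 60 mm in diameter and 170 mm tall, on the right of the bench. Origin under its centre. Leave alone.
Mind the look-alikes: they are no part of the job. Leave any blue or purple look-alike of the core_bit alone.

How it is judged:
On the way:
1. the core bit is on its way up, resting on the gutter floor halfway between the foot and the crest (y of core_bit in the frame of rack between -0.05 and 0.05 m and z of core_bit in the frame of rack below 0.09 m), for 0.1 s.
At the end, for the whole second after the job is handed in: The core bit lies at rest in the dip at the top of its gutter, against the stop: its axis 84 to 98 mm uphill of the rack's origin and 69 to 81 mm above the bench, square across the gutter within 0.15 rad; the drum wheel is still at the foot of its gutter, within 15 mm of where it was (y of core_bit in the frame of rack between 0.084 and 0.098 m and z of core_bit in the frame of rack between 0.069 and 0.081 m and angle between the x axis of core_bit and the x axis of rack, either way round below 0.15 rad and linear speed of core_bit below 0.02 m/s and y of drum in the frame of rack below -0.095 m and distance of drum from where it was at the start of the episode below 0.015 m); the robot touches nothing.
It fails at once if the core bit is lifted off the gutter floor (z of core_bit in the frame of rack above 0.099 m or (y of core_bit in the frame of rack below 0 m and z of core_bit in the frame of rack above 0.089 m) or (y of core_bit in the frame of rack below -0.06 m and z of core_bit in the frame of rack above 0.081 m)).
It fails at once if the drum wheel is moved away from the foot of its gutter (more than 25 mm) (distance of drum from where it was at the start of the episode above 0.025 m).
It fails at once if a bystander on the bench is pushed more than 20 mm or knocked over (distance of any of spare_bit, pad_disc, spanner, wax_can, stone_sample, spray from where it was at the start of the episode above 0.02 m or angle between spare_bit's own z axis and vertical above 0.4 rad).
It also fails if it takes over 38 s, if anything falls off the work surface, if the arm or the gripper's body presses on something with over 40 N, if the wrist force passes 120 N, or if a joint passes its speed limit or range.

## Robot

A 6-joint arm with a two-finger parallel gripper is mounted at the origin on the work surface. World frame = base frame: x ahead of the robot, y to its left, z up, the work surface at z = 0. Lengths are in m, angles in rad, forces in N, time in s.
With the tool pointing down it reaches from about 0.3 to 0.75 m from the base axis. Payload 8.5 kg.
Tool frame: the origin (TCP) lies at the very end of the fingers, on their centre line; the grasp point (between the pads) lies 19 mm behind it (arm.tcp_to_grasp is the distance from the TCP to the grasp point, in m); z points along the fingers, y is the direction in which the jaws open and shut (so a half turn about z gives the same grasp; the last joint's range is limited). The gripper opens to 88 mm and grips with 3 to 60 N. Pads are 18 mm wide; open, the fingers measure 123 mm over their backs; the gripper's body (75 mm by 187 mm) begins 45 mm behind the grasp point.
Start: joints at [-1.361, 0.381, 1.297, -0, 1.464, -0.215], TCP at [0.227, -0.501, 0.209] pointing down, gripper open.
Joint ranges: [-3.11, 3.11], [-0.89, 2.33], [0.22, 2.48], [-1.42, 4.56], [0.17, 2.85], [-2.88, 2.88]. Speed limits (rad/s): [2.39, 2.39, 3.14, 3.14, 3.14, 3.14].

## Interface

Orientations are given as a unit quaternion [w, x, y, z].
In Python, from bench import arm gives the robot as it stands.
- The arm moves only by the tool apply_moves, never from a script. Its argument "plan" is a list of rows, each a list of 7 numbers: the shift along the tool's x, y, z in mm, then the turn, a rotation vector about the tool's x, y, z in degrees, then the finger opening in mm, from 0 to 88.1. A call has 1 to 12 rows; each row shifts and turns the pose as measured when the row begins, along the tool's axes as they then stand; what a row does not reach is not made up. A row lasts 1/8 s, in which the tool goes at most 62.5 mm and 10.7 degrees, less where a joint would pass 70% of its speed; a pose out of reach is approached as far as the arm can. A call with a gripper value outside its range is refused whole. The fingers move at their own pace and stop on an object; the grip force is fixed at half the most. Time passes only in rows, so rows that do not move let the fingers close. It gives the time, the measured TCP pose, the force and the opening at its end, in the units of the state.
- arm.read_state(): the state, without advancing time (a new reading comes with each control period).
- arm.read_camera(name): name is "scene" or "top"; returns a dict with "color" (420x560x3 uint8, red, green, blue), "depth" (420x560 float32, m along the optical axis (not along the pixel's ray), 0 where there is no reading), "mtx" (3x3 intrinsics, pixels), "T" (4x4, takes a point from camera to world coordinates). Camera axes: x right, y down, z forward; pixel columns grow to the right and rows downward; lengths in m; the calibration is good to about 2 mm. A picture is of the moment at which its call begins.
- arm.job_done(): hands the job in, once; it reports no verdict.
The state is a dict: "time_s": time; "q": joint angles; "qd": joint speeds; "joint_torque": joint torques, N m; "eef_pos": TCP position; "orientation": TCP orientation; "force": force on the tool from outside, world axes, zero at the start; "ft_torque": the same for the moment, N m; "gripper_width": finger opening in m.
Only numpy, scipy, OpenCV 4.12 (cv2) and the standard library are available. Lean on these libraries where they do the work, as an engineer would, in place of code of your own. Each camera call takes 0.05 s, during which the arm holds its last target. There are 200 camera calls.

## Working session

There is one attempt and no reset: what is moved stays moved. The work goes in short steps, Python scripts to look and compute and a tool call to move; the robot and the scene stay as the last step left them, time stands still between calls to the robot, and variables do not carry over. Pictures are saved under pics/ and viewed, about 8 in all and at most 12, crops included, and the job is handed in when it is done.

Besides the shell and the picture viewer there is one more tool, called after "Emit:" as a command line: name --pt "numbers of a row" for each row, then --argument value for the rest. apply_moves: Moves the arm, as the interface text tells. Its arguments: {"type":"object","properties":{"plan":{"type":"array","items":{"type":"array","items":{"type":"number"}}}},"required":["plan"]}

```bash
mkdir -p pics; ls; cat > h.py <<'E'
import numpy as np, cv2
from bench import arm
def cam(n):
    c=arm.read_camera(n); return c
def pts(c):
    d=c["depth"];K=c["mtx"];v,u=np.mgrid[:d.shape[0],:d.shape[1]]
    p=np.stack([(u-K[0,2])/K[0,0]*d,(v-K[1,2])/K[1,1]*d,d],-1)
    p=p@c["T"][:3,:3].T+c["T"][:3,3]; p[d==0]=np.nan; return p
E
python3 - <<'E'
from h import *
for n in("scene","top"):
    c=cam(n);np.savez(n+"0.npz",**c)
    cv2.imwrite(f"pics/{n}0.png",c["color"][...,::-1]); print(n,c["T"].round(3).tolist(),c["mtx"].round(1).tolist(),(c["depth"]==0).mean())
print(arm.read_state())
E
```

```text
pics
scene [[-0.203, 0.707, -0.677, 1.397], [0.979, 0.156, -0.131, 0.197], [0.013, -0.69, -0.724, 1.043], [0.0, 0.0, 0.0, 1.0]] [[460.0, 0.0, 272.0], [0.0, 460.0, 202.8], [0.0, 0.0, 1.0]] 0.004107142857142857
top [[-0.024, -0.988, 0.15, 0.321], [-1.0, 0.024, -0.002, 0.015], [-0.002, -0.15, -0.989, 1.367], [0.0, 0.0, 0.0, 1.0]] [[468.5, 0.0, 272.2], [0.0, 468.5, 207.1], [0.0, 0.0, 1.0]] 0.0038945578231292517
{'time_s': 0.1, 'q': array([-1.36130576e+00,  3.81126722e-01,  1.29815627e+00, -7.15322745e-06,
        1.46357809e+00, -2.15318407e-01]), 'qd': array([ 0.00093879, -0.00062276, -0.00423801,  0.00085125, -0.00083625,
       -0.00049541]), 'joint_torque': array([ 2.65688650e-03, -4.38653147e+01, -2.24911898e+01,  7.14621507e-02,
        3.42074235e-02, -7.48014327e-05]), 'eef_pos': array([ 0.22660739, -0.50083789,  0.20841023]), 'orientation': array([-6.34221570e-04,  9.77526571e-01,  2.10811290e-01, -1.70776986e-06]), 'force': array([-0.12331854, -0.15554035, -0.05762779]), 'ft_torque': array([ 0.01447395, -0.00930079, -0.03300727]), 'gripper_width': 0.08836044167113451}
```

View pics/top0.png

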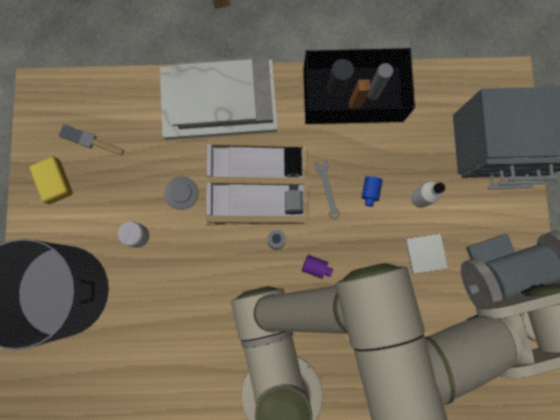

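View pics/scene0.png

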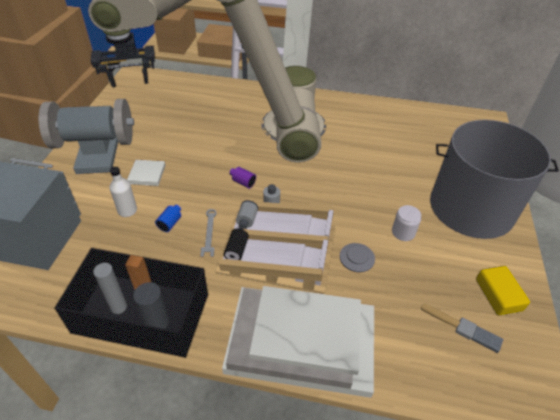

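The top view shows the rack at columns 205–305, rows 145–222, with its foot at image right (world −y). The candidates for the core bit in top-view pixels are:
- **Grey cylinder in the near gutter (293,201):** matches the description.
- **Black drum in the far gutter (292,162):** the drum wheel.
- **Upright grey spare bit (276,240):** stays put.
- **Blue look-alike (372,190) and purple look-alike (317,267):** stay put.

I choose (293,201) and will check it in a close crop, along with the measurement.

```bash
cat > m.py <<'E'
from h import *
def rack(c):
    P=pts(c); z=P[...,2]
    # wooden cheeks: by brightness-insensitive colour; use white gutter floors for direction
    hsv=cv2.cvtColor(c["color"],cv2.COLOR_RGB2HSV)
    return P,hsv
if __name__=="__main__":
    c=dict(np.load("top0.npz")); P,hsv=rack(c)
    white=((hsv[...,1]<45)&(hsv[...,2]>130)).astype(np.uint8); roi=np.zeros_like(white); roi[135:230,195:312]=1
    cs,_=cv2.findContours(white*roi,cv2.RETR_EXTERNAL,cv2.CHAIN_APPROX_NONE)
    for k in cs:
        if cv2.contourArea(k)<200: continue
        m=np.zeros_like(white);cv2.drawContours(m,[k],-1,1,-1);m=cv2.erode(m,np.ones((3,3)))
        q=P[m>0];A=np.c_[q[:,:2],np.ones(len(q))];co=np.linalg.lstsq(A,q[:,2],rcond=None)[0]
        print(cv2.boundingRect(k),"area",cv2.contourArea(k),"plane",co.round(4),"rect",cv2.minAreaRect(q[:,:2].astype(np.float32)))
    z=P[...,2]
    for r in (150,154,162,170,181,200,206,218): print(r,[(u,*(1000*P[r,u]).round().astype(int)) for u in range(204,312,6)])
    for u in (225,250,293): print(u,[(r,*(1000*P[r,u]).round().astype(int)) for r in range(142,228,3)])
    a=cv2.resize(c["color"][135:260,190:320],None,fx=5,fy=4.6,interpolation=3)
    cv2.imwrite("pics/crop_top.png",a[...,::-1])
    s=dict(np.load("scene0.npz"))
    cv2.imwrite("pics/crop_scene.png",cv2.resize(s["color"][175:290,195:345],None,fx=5,fy=5,interpolation=3)[...,::-1])
E
python3 m.py
```

```text
** On entry to DLASCL parameter number  4 had an illegal value
 ** On entry to DLASCL parameter number  4 had an illegal valueTraceback (most recent call last):
  File "m.py", line 14, in <module>
    q=P[m>0];A=np.c_[q[:,:2],np.ones(len(q))];co=np.linalg.lstsq(A,q[:,2],rcond=None)[0]
                                                 ~~~~~~~~~~~~~~~^^^^^^^^^^^^^^^^^^^^^
    x, resids, rank, s = _umath_linalg.lstsq(a, b, rcond,
                         ~~~~~~~~~~~~~~~~~~~^^^^^^^^^^^^^
                                             signature=signature)
                                             ^^^^^^^^^^^^^^^^^^^^
    raise LinAlgError("SVD did not converge in Linear Least Squares")
numpy.linalg.LinAlgError: SVD did not converge in Linear Least Squares
```

```bash
sed -i 's/q=P\[m>0\];/q=P[m>0];q=q[~np.isnan(q[:,0])];/; s/(1000\*P\[r,u\])/np.nan_to_num(1000*P[r,u])/' m.py
python3 m.py | tr -d ' ' | sed 's/np.int64//g'
```

```text
(213,185,78,31)area2091.5plane[-0.00690.07440.0447]rect((0.5434155464172363,0.07420668751001358),(0.21019013226032257,0.08279559016227722),89.65422058105469)
(213,148,73,30)area1914.0plane[-0.00180.07560.0422]rect((0.6541778445243835,0.0787559375166893),(0.19509407877922058,0.08222946524620056),88.4090347290039)
150[(204,(707),(214),(1)),(210,(682),(184),(88)),(216,(690),(171),(56)),(222,(691),(154),(51)),(228,(693),(138),(44)),(234,(689),(119),(57)),(240,(689),(102),(56)),(246,(691),(85),(48)),(252,(690),(68),(48)),(258,(691),(50),(43)),(264,(691),(33),(41)),(270,(690),(15),(43)),(276,(690),(-2),(41)),(282,(692),(-20),(34)),(288,(679),(-36),(79)),(294,(678),(-52),(80)),(300,(679),(-70),(77)),(306,(696),(-92),(14))]
154[(204,(696),(215),(-5)),(210,(668),(183),(97)),(216,(680),(172),(49)),(222,(680),(155),(50)),(228,(680),(137),(48)),(234,(678),(119),(55)),(240,(678),(102),(50)),(246,(677),(85),(53)),(252,(679),(68),(44)),(258,(678),(51),(45)),(264,(678),(33),(45)),(270,(679),(16),(41)),(276,(680),(-2),(34)),(282,(680),(-19),(35)),(288,(668),(-35),(77)),(294,(666),(-52),(82)),(300,(66
[... 3788 characters left out ...]
),(44)),(226,(474),(79),(1))]
293[(142,(710),(-52),(53)),(145,(702),(-52),(49)),(148,(683),(-50),(83)),(151,(675),(-49),(83)),(154,(665),(-49),(85)),(157,(657),(-49),(83)),(160,(647),(-48),(90)),(163,(641),(-48),(80)),(166,(631),(-48),(84)),(169,(622),(-48),(84)),(172,(613),(-47),(87)),(175,(608),(-48),(71)),(178,(603),(-48),(56)),(181,(594),(-48),(55)),(184,(586),(-48),(53)),(187,(573),(-47),(74)),(190,(566),(-47),(65)),(193,(554),(-46),(84)),(196,(547),(-46),(77)),(199,(537),(-45),(82)),(202,(529),(-45),(83)),(205,(520),(-45),(85)),(208,(512),(-45),(80)),(211,(503),(-44),(84)),(214,(500),(-46),(49)),(217,(491),(-45),(51)),(220,(482),(-45),(54)),(223,(476),(-45),(37)),(226,(471),(-47),(3))]
```

```bash
sleep 3
```

```text
(no output)
```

View pics/crop_scene.png

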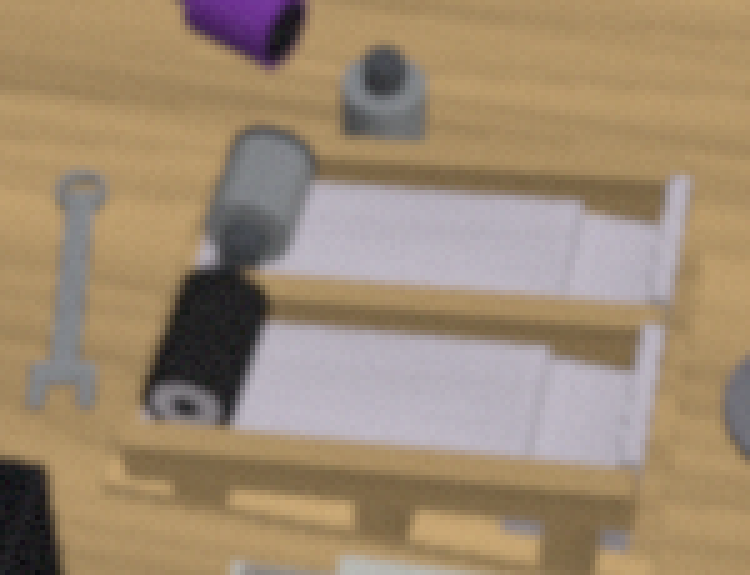

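View pics/crop_top.png

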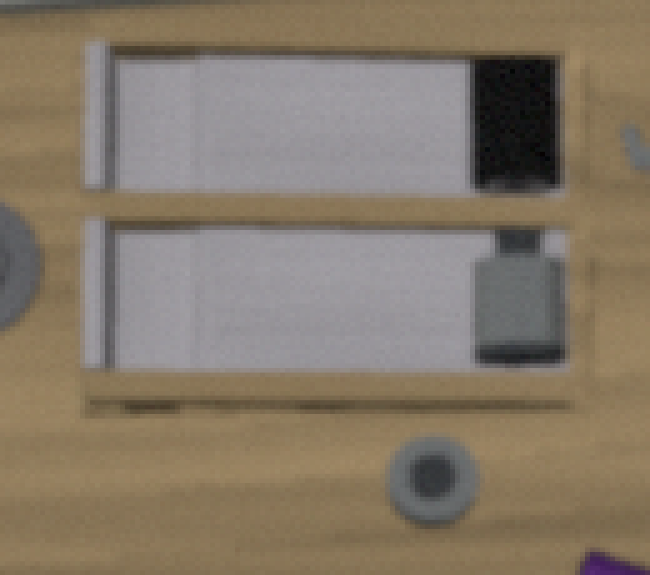

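```bash
python3 - <<'E'
from h import *
c=dict(np.load("top0.npz"));P=pts(c);x,y,z=P[...,0],P[...,1],P[...,2]
# stop plates: tall z>~86 near y~185 ; uphill edge; cheeks' outer edges from z jump
roi=(x>.46)&(x<.72)&(y>-.1)&(y<.2)
m=roi&(z>.03)
r=cv2.minAreaRect(P[m][:,:2].astype(np.float32)); print("raw",r)
# mid cheek line: mean x of cheek points per y bin
for a,b in((.47,.505),(.575,.612),(.69,.72)):
    ys=[];xs=[]
    for v in np.arange(-.02,.16,.015):
        # cheek: above floor plane (0.30+ .14*(y+.08))+12mm
        fl=.033+.14*(y+.07)
        s=m&(x>a)&(x<b)&(abs(y-v)<.0075)&(z>fl+.012)
        if s.sum()>5: xs.append((x[s].min()+x[s].max())/2); ys.append(v)
    p=np.polyfit(ys,xs,1); print("cheek",(a,b),p.round(4),np.std(xs-np.polyval(p,ys)).round(4))
# stop plate uphill/face
for a,b in((.495,.58),(.61,.69)):
    s=m&(x>a)&(x<b)&(y>.16)&(z>.075); print("stop",np.percentile(y[s],[2,50,98]).round(4),np.median(z[s]))
# barrel
for n,a,b in(("bit",.505,.555),("drum",.615,.68)):
    s=m&(x>a)&(x<b)&(y<-.01)&(z>.058); q=P[s]
    A=np.c_[2*q[:,1],2*q[:,2],np.ones(len(q))]
    # circle with fixed r: average of y weighted
    from scipy.optimize import least_squares
    f=lambda t:np.hypot(q[:,1]-t[0]-t[2]*(q[:,0]-.5*(a+b)),q[:,2]-t[1])-.026
    o=least_squares(f,[-.05,.059,0],loss="soft_l1",f_scale=.003); print(n,o.x.round(4),"x",np.percentile(q[:,0],[1,99]).round(3),len(q))
E
```

```text
raw ((0.5960789918899536, 0.056587740778923035), (0.273861825466156, 0.23952817916870117), 89.53394317626953)
cheek (0.47, 0.505) [-0.0056  0.4864] 0.0013
cheek (0.575, 0.612) [0.005  0.5956] 0.0008
cheek (0.69, 0.72) [0.0157 0.7045] 0.0005
stop [0.1813 0.1868 0.1929] 0.09268649478810098
stop [0.1802 0.1863 0.1927] 0.09239559428856536
bit [-0.048   0.058  -0.0154] x [0.506 0.554] 322
drum [-0.0496  0.0579 -0.0126] x [0.615 0.679] 401
```

Both crops confirm the choice. The grey barrel lies in the near gutter with its dark hub toward +x (scene crop (260,190), top crop (518,305)). The drum is in the far gutter and the spare bit stands upright. The rack is aligned with world axes to within about 0.5°, with its origin at about (0.596, 0.063). The barrel middle is at x≈0.535 and its rear face at y≈-0.075.

Next I compute the approach rows.

```bash
cat > plan.py <<'E'
import sys
from h import *
from scipy.spatial.transform import Rotation as R
def plan(target,n,yaw=0.):
    """tool-frame rows from the present pose to target, tool y along world x + yaw(deg)"""
    s=arm.read_state(); q=s["orientation"]; r=R.from_quat([q[1],q[2],q[3],q[0]]); p=s["eef_pos"]
    c,si=np.cos(np.radians(yaw)),np.sin(np.radians(yaw))
    goal=R.from_matrix(np.array([[-si,c,0],[c,si,0],[0,0,-1.]]))
    print("t",s["time_s"],"p",p.round(4),"F",s["force"].round(1),"w",round(s["gripper_width"],4))
    rv=(r.inv()*goal).as_rotvec()
    for i in range(n):
        d=r.inv().apply((np.array(target)-p))/n
        print((d*1000).round(1).tolist(),np.degrees(rv/n).round(2).tolist()); r=r*R.from_rotvec(rv/n)
if __name__=="__main__": plan([float(a) for a in sys.argv[1:4]],int(sys.argv[4]))
E
python3 plan.py .535 -.125 .2 10
```

```text
t 0.1 p [ 0.2266 -0.5008  0.2084] F [-0.1 -0.2 -0.1] w 0.0884
[43.6, -21.5, 0.9] [-0.01, -0.01, -6.57]
[45.8, -16.4, 0.9] [-0.01, -0.01, -6.57]
[47.3, -11.1, 0.9] [-0.01, -0.01, -6.57]
[48.3, -5.6, 0.9] [-0.01, -0.01, -6.57]
[48.6, -0.0, 0.9] [-0.01, -0.01, -6.57]
[48.3, 5.5, 0.9] [-0.01, -0.01, -6.57]
[47.4, 11.0, 0.8] [-0.01, -0.01, -6.57]
[45.8, 16.4, 0.8] [-0.01, -0.01, -6.57]
[43.6, 21.5, 0.8] [-0.01, -0.01, -6.57]
[40.9, 26.3, 0.8] [-0.01, -0.01, -6.57]
```

Emit:
apply_moves --pt "44 -22 1 0 0 -6.6 20" --pt "46 -16 1 0 0 -6.6 20" --pt "47 -11 1 0 0 -6.6 20" --pt "48 -6 1 0 0 -6.6 20" --pt "49 0 1 0 0 -6.6 20" --pt "48 6 1 0 0 -6.6 20" --pt "47 11 1 0 0 -6.6 20" --pt "46 16 1 0 0 -6.6 20" --pt "44 22 1 0 0 -6.6 20" --pt "41 26 1 0 0 -6.6 20"

```text
time_s: 1.35
eef_pos: [0.5351, -0.1086, 0.1959]
orientation: [-0.003, 0.694, 0.72, 0.001]
force: [0.4, -0.2, 0.3]
gripper_width: 0.0205
```

```bash
python3 plan.py .535 -.115 .12 3
```

```text
t 1.35 p [ 0.5351 -0.1086  0.1959] F [ 0.4 -0.2  0.3] w 0.0205
[-2.3, -0.0, 25.3] [-0.07, -0.11, 0.71]
[-2.2, -0.0, 25.3] [-0.07, -0.11, 0.71]
[-2.2, -0.0, 25.3] [-0.07, -0.11, 0.71]
```

Emit:
apply_moves --pt "-2 0 25 0 0 0.7 20" --pt "-3 0 25 0 0 0.7 20" --pt "-3 0 25 0 0 0.7 20" --pt "0 0 25 0 0 0 20" --pt "0 0 25 0 0 0 20" --pt "0 0 18 0 0 0 20" --pt "0 0 0 0 0 0 20"

```text
time_s: 2.22
eef_pos: [0.5354, -0.1117, 0.0464]
orientation: [-0.005, 0.705, 0.71, 0.0]
force: [0.3, 0.0, -0.2]
gripper_width: 0.0198
```

```bash
python3 - <<'E'
from h import *
s=cam("scene");t=cam("top")
a=cv2.resize(s["color"][160:290,190:345],None,fx=5,fy=4.5,interpolation=3)
cv2.imwrite("pics/pre.png",a[...,::-1]); cv2.imwrite("pics/pre_top.png",cv2.resize(t["color"][120:270,190:350],None,fx=4,fy=4)[...,::-1])
E
python3 plan.py .535 -.085 .05 3
```

```text
t 2.325 p [ 0.5363 -0.1121  0.0479] F [ 0.2 -0.2  0.2] w 0.0202
[9.0, -0.4, -0.6] [-0.08, -0.12, 0.14]
[9.0, -0.4, -0.6] [-0.08, -0.12, 0.14]
[9.0, -0.4, -0.7] [-0.08, -0.12, 0.14]
```

View pics/pre.png

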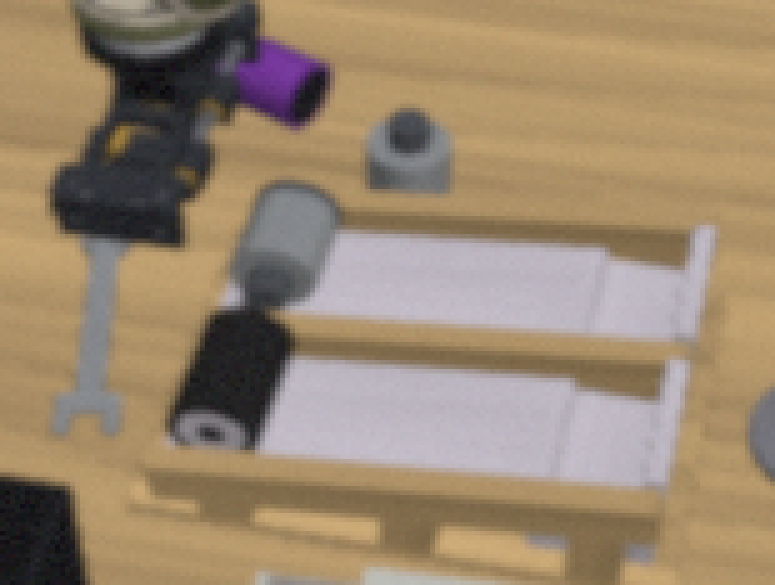

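The view shows the gripper (crop (120,200)) just behind the bit (290,240), with the fingers clear of the spanner. Now I move in to touch the bit.

Emit:
apply_moves --pt "9 0 0 0 0 0 20" --pt "8 0 0 0 0 0 20" --pt "6 0 -0.5 0 0 0 20" --pt "5 0 -0.5 0 0 0 20" --pt "5 0 -0.7 0 0 0 20" --pt "5 0 -0.7 0 0 0 20" --pt "5 0 -0.7 0 0 0 20"

```text
time_s: 3.2
eef_pos: [0.5369, -0.0662, 0.0537]
orientation: [-0.002, 0.704, 0.71, 0.001]
force: [0.9, -0.8, -0.2]
gripper_width: 0.0196
```

```bash
cat > look.py <<'E'
from h import *
from scipy.optimize import least_squares
c=cam("top");P=pts(c);s=arm.read_state()
hsv=cv2.cvtColor(c["color"],cv2.COLOR_RGB2HSV)
q=P.reshape(-1,3)
tx,ty,tz=s["eef_pos"]
fl=.03+.1405*(q[:,1]+.067)
k=(q[:,0]>.50)&(q[:,0]<.56)&(q[:,1]>ty+.012)&(q[:,1]<.172)&(q[:,2]>np.where(q[:,1]>.13,.049,fl)+.02)&(q[:,2]<.12)
q=q[k]
print("t",s["time_s"],"tcp",s["eef_pos"].round(4),"F",s["force"].round(1),"n",len(q))
if len(q)>20:
    f=lambda t:np.hypot(q[:,1]-t[0]-t[2]*(q[:,0]-.53),q[:,2]-t[1])-.026
    o=least_squares(f,[np.median(q[:,1]),np.median(q[:,2])-.02,0],loss="soft_l1",f_scale=.003)
    print("axis y,z,slope",o.x.round(4),"rack y",round(o.x[0]-.063,4),"x",np.percentile(q[:,0],[1,99]).round(3))
E
python3 look.py
```

```text
t 3.25 tcp [ 0.5368 -0.0657  0.0538] F [-0.5  1.1 -0.2] n 7
```

```bash
cat > snap.py <<'E'
import sys
from h import *
s=cam("scene")
cv2.imwrite(f"pics/{sys.argv[1]}.png",cv2.resize(s["color"][160:290,190:345],None,fx=5,fy=4.5,interpolation=3)[...,::-1])
E
python3 snap.py push1
```

```text
(no output)
```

View pics/push1.png

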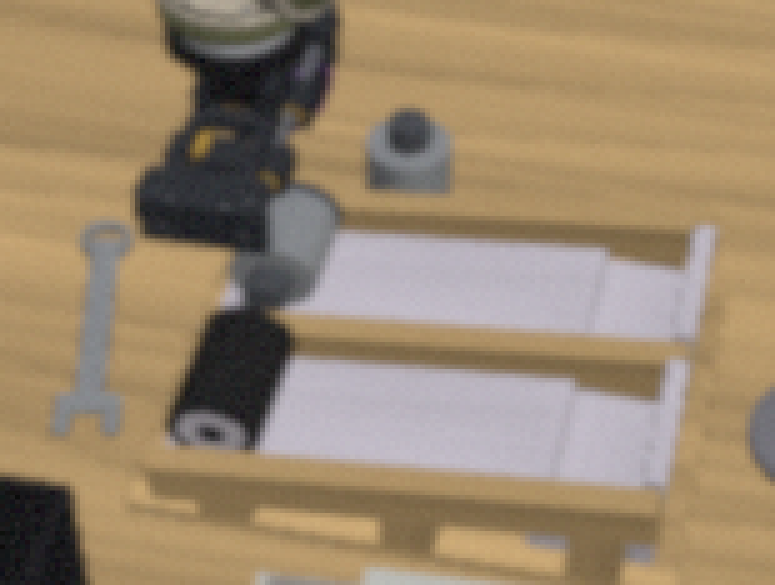

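```bash
cat > sfit.py <<'E'
from h import *
from scipy.optimize import least_squares
def fit(c,n,ymin,x0=.505,x1=.57):
    q=pts(c).reshape(-1,3); fl=np.where(q[:,1]>.133,.049,.03+.1405*(q[:,1]+.067))
    k=(q[:,0]>x0)&(q[:,0]<x1)&(q[:,1]>ymin)&(q[:,1]<.172)&(q[:,2]>fl+.018)&(q[:,2]<fl+.07)
    q=q[k]
    if len(q)<20: return print(n,"few",len(q))
    f=lambda t:np.hypot(q[:,1]-t[0]-t[2]*(q[:,0]-.535),q[:,2]-t[1])-.026
    o=least_squares(f,[np.median(q[:,1]),np.median(q[:,2])-.015,0],loss="soft_l1",f_scale=.003)
    print(n,len(q),"axis y,z,slope",o.x.round(4),"rack y",round(o.x[0]-.063,4),"x",np.percentile(q[:,0],[2,98]).round(3),"y",np.percentile(q[:,1],[2,98]).round(3))
if __name__=="__main__":
    s=arm.read_state(); print("t",s["time_s"],"tcp",s["eef_pos"].round(4),"F",s["force"].round(1))
    ym=s["eef_pos"][1]+.016
    fit(cam("scene"),"scene",ym)
    fit(cam("top"),"top",ym)
    fit(dict(np.load("scene0.npz")),"scene0 drum",-.1,.615,.68); fit(cam("scene"),"drum now",-.1,.615,.68)
E
python3 - <<'E'
from sfit import *
c=dict(np.load("scene0.npz")); fit(c,"scene0",-.09); fit(c,"scene0 front",-.05)
E
python3 sfit.py
```

```text
scene0 373 axis y,z,slope [-0.0431  0.0572 -0.0221] rack y -0.1061 x [0.506 0.568] y [-0.066 -0.018]
scene0 front 266 axis y,z,slope [-0.0443  0.0578 -0.1332] rack y -0.1073 x [0.506 0.568] y [-0.049 -0.018]
t 3.3 tcp [ 0.5369 -0.066   0.0538] F [-0.3 -0.8 -0.1]
scene 249 axis y,z,slope [-0.0446  0.0578 -0.1445] rack y -0.1076 x [0.506 0.568] y [-0.049 -0.018]
top few 9
scene0 drum 359 axis y,z,slope [-0.043   0.0582 -0.0152] rack y -0.106 x [0.617 0.679] y [-0.067 -0.019]
drum now 366 axis y,z,slope [-0.0441  0.0583 -0.0076] rack y -0.1071 x [0.616 0.679] y [-0.067 -0.019]
```

```bash
python3 - <<'E'
from h import *
for n in("scene","top"):
    c=cam(n);P=pts(c);q=P.reshape(-1,3)
    for z0 in np.arange(.06,.26,.02):
        k=(q[:,0]>.40)&(q[:,0]<.66)&(q[:,1]>-.16)&(q[:,1]<.02)&(q[:,2]>z0)&(q[:,2]<z0+.02)
        if k.sum()>15: print(n,z0.round(2),k.sum(),"x",np.percentile(q[k,0],[3,97]).round(3),"y",np.percentile(q[k,1],[3,97]).round(3))
    if n=="top": cv2.imwrite("pics/push1_top.png",cv2.resize(c["color"][130:250,230:350],None,fx=5,fy=5)[...,::-1])
E
```

```text
scene 0.06 524 x [0.427 0.654] y [-0.065  0.018]
scene 0.08 288 x [0.427 0.656] y [-0.057  0.011]
scene 0.14 111 x [0.457 0.624] y [-0.096 -0.03 ]
scene 0.16 353 x [0.458 0.629] y [-0.095 -0.03 ]
scene 0.18 533 x [0.464 0.63 ] y [-0.093 -0.031]
scene 0.2 82 x [0.536 0.555] y [-0.083 -0.041]
scene 0.22 31 x [0.511 0.573] y [-0.096 -0.028]
scene 0.24 184 x [0.533 0.574] y [-0.095 -0.029]
top 0.06 39 x [0.553 0.66 ] y [-0.032  0.018]
top 0.18 66 x [0.615 0.629] y [-0.102 -0.056]
```

View pics/push1_top.png

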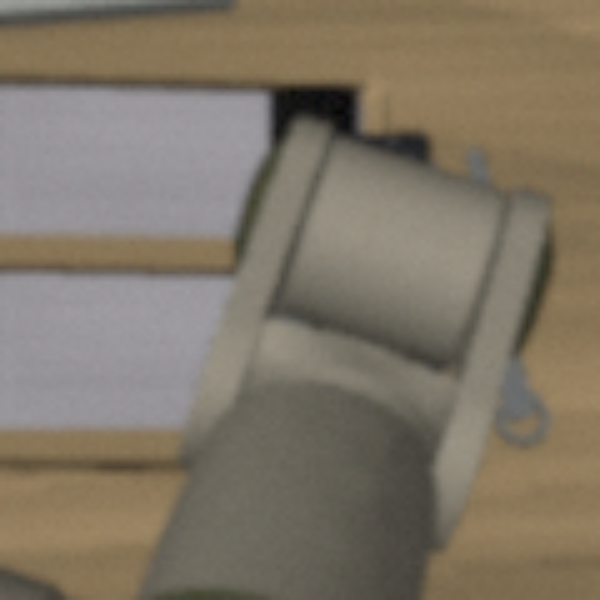

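The bit has not moved although the TCP reads past its rear face, and the body seems higher than expected. I check the fingertip position in the first scene image by projecting the TCP there.

```bash
python3 - <<'E'
from h import *
c=dict(np.load("scene0.npz"));T=np.linalg.inv(c["T"])
def pr(p):
    a=c["mtx"]@(T[:3,:3]@p+T[:3,3]); return a[:2]/a[2]
p=np.array([.2266,-.5008,.2084]); ty=np.array([.412,-.911,0])
im=cv2.resize(c["color"][5:105,74:194],None,fx=6,fy=6,interpolation=3)
for h,col in((0,(255,0,0)),(.019,(0,255,0)),(.064,(0,0,255))):
    for k in(-.044,0,.044):
        u=pr(p+k*ty+np.array([0,0,h])); print(h,k,u.round(1)); cv2.circle(im,tuple(((u-[74,5]+.5)*6).astype(int).tolist()),4,col,1)
cv2.imwrite("pics/tip0.png",im[...,::-1])
P=pts(c);q=P.reshape(-1,3)
for z0 in np.arange(.18,.34,.01):
    k=(np.hypot(q[:,0]-.2266,q[:,1]+.5008)<.13)&(q[:,2]>z0)&(q[:,2]<z0+.01); 
    if k.any():
        d=(q[k,:2]-p[:2])@ty[:2]; e=(q[k,:2]-p[:2])@np.array([.911,.412]); print(z0.round(2),k.sum(),np.percentile(d,[5,95]).round(3),np.percentile(e,[5,95]).round(3))
E
```

```text
0 -0.044 [144.9  90.1]
0 0 [131.   91.6]
0 0.044 [117.   93.1]
0.019 -0.044 [143.8  85. ]
0.019 0 [129.8  86.4]
0.019 0.044 [115.7  88. ]
0.064 -0.044 [141.1  72.5]
0.064 0 [126.8  73.9]
0.064 0.044 [112.3  75.4]
0.18 183 [0.027 0.12 ] [0.022 0.099]
0.19 77 [0.026 0.055] [0.007 0.093]
0.2 73 [0.029 0.052] [0.028 0.071]
0.23 5 [-0.034  0.045] [-0.005  0.009]
0.24 24 [-0.059  0.052] [0.005 0.013]
0.25 34 [-0.061  0.052] [-0.002  0.013]
0.26 31 [-0.063  0.052] [0.002 0.014]
0.27 33 [-0.062  0.054] [0.002 0.013]
0.28 39 [-0.064  0.053] [-0.006  0.015]
0.29 13 [-0.064  0.056] [0.005 0.015]
0.3 31 [-0.089  0.078] [0.015 0.037]
0.31 157 [-0.078  0.075] [0.019 0.037]
0.32 164 [-0.086  0.077] [-0.024  0.037]
0.33 181 [-0.087  0.082] [-0.018  0.036]
0.34 442 [-0.092  0.084] [-0.026  0.034]
```

View pics/tip0.png

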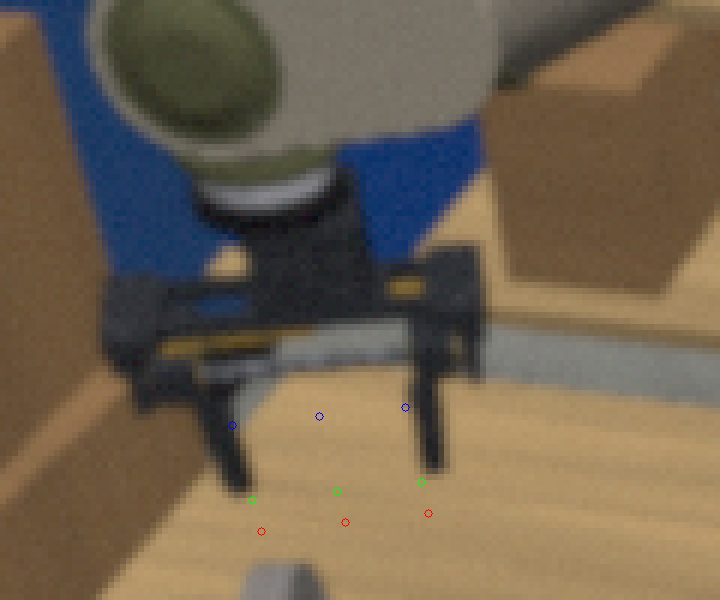

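The projected TCP (red, crop row about 520) lies about 25 mm below the visible fingertips (crop rows 470–490). The real tips are therefore 25 mm higher than reported, and they are now hovering at the top rear of the barrel. I back off, lower the tips by that amount and try again.

Emit:
apply_moves --pt "-16 0 -1 0 0 0 20" --pt "-16 0 0 0 0 0 20" --pt "-14 0 0 0 0 0 20" --pt "-2 0 8 0 0 0 20" --pt "0 0 10 0 0 0 20" --pt "0 0 9 0 0 0 20" --pt "0 0 1 0 0 0 20"

```text
time_s: 4.42
eef_pos: [0.5367, -0.1187, 0.0237]
orientation: [-0.003, 0.705, 0.709, 0.001]
force: [0.8, 0.0, 0.4]
gripper_width: 0.0198
```

```bash
python3 sfit.py; python3 plan.py .535 -.085 .025 4
```

```text
t 4.425 tcp [ 0.5367 -0.1187  0.0237] F [0.8 0.  0.4]
scene 368 axis y,z,slope [-0.0432  0.0574 -0.0101] rack y -0.1062 x [0.506 0.566] y [-0.066 -0.018]
top 189 axis y,z,slope [-0.0479  0.0573 -0.0413] rack y -0.1109 x [0.507 0.568] y [-0.055 -0.023]
scene0 drum 359 axis y,z,slope [-0.043   0.0582 -0.0152] rack y -0.106 x [0.617 0.679] y [-0.067 -0.019]
drum now 364 axis y,z,slope [-0.0451  0.0582  0.0021] rack y -0.1081 x [0.617 0.679] y [-0.066 -0.019]
t 4.575 p [ 0.5372 -0.119   0.0247] F [ 0.1 -0.2  0. ] w 0.0198
[8.5, -0.5, -0.0] [-0.01, -0.07, 0.09]
[8.5, -0.5, -0.0] [-0.01, -0.07, 0.09]
[8.5, -0.5, -0.0] [-0.01, -0.07, 0.09]
[8.5, -0.5, -0.1] [-0.01, -0.07, 0.09]
```

Emit:
apply_moves --pt "9 -0.5 0 0 0 0 20" --pt "9 -0.5 0 0 0 0 20" --pt "8 -0.5 0 0 0 0 20" --pt "5 0 -0.3 0 0 0 20" --pt "5 0 -0.7 0 0 0 20" --pt "5 0 -0.7 0 0 0 20" --pt "5 0 -0.7 0 0 0 20" --pt "5 0 -0.7 0 0 0 20"

```text
time_s: 5.58
eef_pos: [0.5388, -0.0719, 0.0335]
orientation: [0.007, 0.704, 0.71, -0.0]
force: [-5.7, -14.0, 13.2]
gripper_width: 0.0199
```

```bash
python3 sfit.py; python3 plan.py .535 -.06 .03 4; python3 snap.py push2
```

```text
t 5.575 tcp [ 0.5388 -0.0719  0.0335] F [ -5.7 -14.   13.2]
scene 331 axis y,z,slope [-0.0328  0.0585 -0.0437] rack y -0.0958 x [0.507 0.568] y [-0.051 -0.007]
top few 1
scene0 drum 359 axis y,z,slope [-0.043   0.0582 -0.0152] rack y -0.106 x [0.617 0.679] y [-0.067 -0.019]
drum now 368 axis y,z,slope [-0.0439  0.0582 -0.0096] rack y -0.1069 x [0.616 0.678] y [-0.067 -0.019]
t 5.725 p [ 0.539  -0.0716  0.0336] F [ -4.5 -11.8  10.7] w 0.0199
[2.9, -1.0, 0.9] [0.15, 0.15, 0.11]
[2.9, -1.0, 0.9] [0.15, 0.15, 0.11]
[2.9, -1.0, 0.9] [0.15, 0.15, 0.11]
[2.9, -1.0, 0.9] [0.15, 0.15, 0.11]
```

View pics/push2.png

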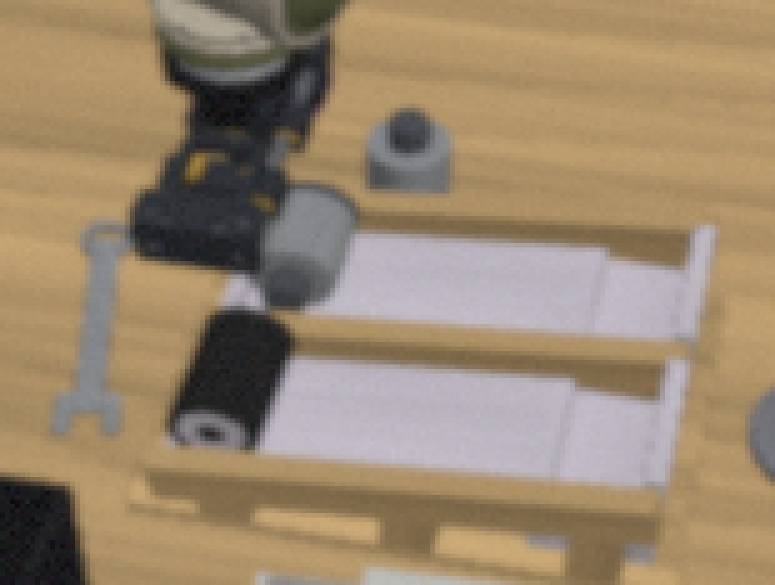

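The bit has rolled up about 11 mm (hub now at crop (288,285)), but it needed 14 N back and 13 N up. The rubber tips grip the rear of the barrel at axis height, which stops it turning. Pushing below the axis avoids that, so I back off, tilt the fingers about 25° with the tips leading uphill, and push with the tips about 9 mm below the axis.

```bash
cat > plan2.py <<'E'
import sys
from h import *
from scipy.spatial.transform import Rotation as R
x,y,z,tilt,n=[float(a) for a in sys.argv[1:6]];n=int(n)
s=arm.read_state(); q=s["orientation"]; r=R.from_quat([q[1],q[2],q[3],q[0]]); p=s["eef_pos"]
goal=R.from_matrix(np.array([[0,1,0],[1,0,0],[0,0,-1.]]).T)*R.from_euler("y",tilt,degrees=True)
print("t",s["time_s"],"p",p.round(4),"F",s["force"].round(1))
rv=(r.inv()*goal).as_rotvec(); zt=r.apply([0,0,1]); print("tip",(p-.024*zt).round(4),"tilt",np.degrees(np.arcsin(zt[1])).round(1))
for i in range(n):
    print((r.inv().apply(np.array([x,y,z])-p)/n*1000).round(1).tolist(),np.degrees(rv/n).round(1).tolist()); r=r*R.from_rotvec(rv/n)
E
echo ok
```

```text
ok
```

Emit:
apply_moves --pt "-8 0 0 0 0 0 20" --pt "-12 -1 0 0 0 0 20" --pt "-14 -1 0 0 0 0 20" --pt "-10 -1 0 0 8.5 0 20" --pt "0 0 0 0 8.5 0 20" --pt "0 0 0 0 8 0 20" --pt "0 0 0 0 0 0 20"

```text
time_s: 6.65
eef_pos: [0.5362, -0.1202, 0.0338]
orientation: [-0.15, 0.687, 0.694, 0.158]
force: [-0.1, 0.1, 0.1]
gripper_width: 0.0205
```

```bash
python3 sfit.py; python3 plan2.py .535 -.08 .024 25 4
```

```text
t 6.65 tcp [ 0.5362 -0.1202  0.0338] F [-0.1  0.1  0.1]
scene 363 axis y,z,slope [-0.0431  0.0571 -0.009 ] rack y -0.1061 x [0.507 0.568] y [-0.066 -0.018]
top 190 axis y,z,slope [-0.0484  0.0575  0.0309] rack y -0.1114 x [0.523 0.568] y [-0.072 -0.026]
scene0 drum 359 axis y,z,slope [-0.043   0.0582 -0.0152] rack y -0.106 x [0.617 0.679] y [-0.067 -0.019]
drum now 365 axis y,z,slope [-0.0433  0.058  -0.0131] rack y -0.1063 x [0.616 0.678] y [-0.067 -0.019]
t 6.8 p [ 0.5363 -0.1176  0.0349] F [ 0.2  0.4 -0.6]
tip [ 0.5361 -0.1278  0.0566] tilt 25.0
[7.4, -0.3, 6.4] [0.1, -0.0, 0.2]
[7.4, -0.3, 6.4] [0.1, -0.0, 0.2]
[7.4, -0.3, 6.4] [0.1, -0.0, 0.2]
[7.4, -0.3, 6.4] [0.1, -0.0, 0.2]
```

Emit:
apply_moves --pt "7.5 0 6.5 0 0 0 20" --pt "7.5 0 6.5 0 0 0 20" --pt "7.5 0 6.5 0 0 0 20" --pt "7.5 -0.5 6 0 0 0 20" --pt "4.8 0 1.5 0 0 0 20" --pt "4.8 0 1.5 0 0 0 20" --pt "4.8 0 1.5 0 0 0 20" --pt "4.8 0 1.5 0 0 0 20" --pt "4.8 0 1.5 0 0 0 20"

```text
time_s: 7.92
eef_pos: [0.5373, -0.0519, 0.0296]
orientation: [-0.143, 0.685, 0.697, 0.156]
force: [-0.8, -7.1, 4.7]
gripper_width: 0.0199
```

```bash
python3 sfit.py; python3 plan2.py .535 -.03 .032 25 5
```

```text
t 7.925 tcp [ 0.5373 -0.0519  0.0296] F [-0.8 -7.1  4.7]
scene 274 axis y,z,slope [-0.0272  0.0597 -0.0805] rack y -0.0902 x [0.507 0.567] y [-0.035 -0.001]
top 236 axis y,z,slope [-0.0312  0.0603 -0.051 ] rack y -0.0942 x [0.506 0.568] y [-0.034 -0.006]
scene0 drum 359 axis y,z,slope [-0.043   0.0582 -0.0152] rack y -0.106 x [0.617 0.679] y [-0.067 -0.019]
drum now 360 axis y,z,slope [-0.0436  0.0581 -0.012 ] rack y -0.1066 x [0.617 0.679] y [-0.066 -0.019]
t 8.075 p [ 0.5372 -0.0513  0.0294] F [ 1.8 -2.8  2.9]
tip [ 0.5368 -0.0612  0.0512] tilt 24.5
[4.1, -0.4, 1.3] [0.2, 0.1, 0.2]
[4.1, -0.4, 1.3] [0.2, 0.1, 0.2]
[4.1, -0.4, 1.3] [0.2, 0.1, 0.2]
[4.1, -0.4, 1.3] [0.2, 0.1, 0.2]
[4.1, -0.4, 1.3] [0.2, 0.1, 0.2]
```

Emit:
apply_moves --pt "4.7 0.5 1.9 0.2 0 0.2 20" --pt "4.7 0.5 1.9 0.2 0 0.2 20" --pt "4.7 0.5 1.9 0.2 0 0.2 20" --pt "4.7 0 1.9 0.2 0 0.2 20" --pt "4.7 0 1.8 0.2 0 0.2 20" --pt "4.8 0 1.6 0 0 0 20"

```text
time_s: 8.82
eef_pos: [0.5401, -0.0246, 0.032]
orientation: [-0.147, 0.691, 0.692, 0.148]
force: [-0.8, -4.4, 3.5]
gripper_width: 0.0198
```

```bash
python3 sfit.py; python3 plan2.py .538 .0 .036 25 5
```

```text
t 8.825 tcp [ 0.5401 -0.0246  0.032 ] F [-0.8 -4.4  3.5]
scene 279 axis y,z,slope [ 0.0004  0.0639 -0.1313] rack y -0.0626 x [0.507 0.567] y [-0.008  0.027]
top 242 axis y,z,slope [-0.0027  0.0641 -0.0557] rack y -0.0657 x [0.507 0.568] y [-0.008  0.022]
scene0 drum 359 axis y,z,slope [-0.043   0.0582 -0.0152] rack y -0.106 x [0.617 0.679] y [-0.067 -0.019]
drum now 370 axis y,z,slope [-0.0439  0.0582 -0.0083] rack y -0.1069 x [0.616 0.679] y [-0.067 -0.019]
t 8.975 p [ 0.5397 -0.0239  0.0318] F [ 0.6 -1.3  0.6]
tip [ 0.5397 -0.0337  0.0537] tilt 24.2
[4.7, -0.3, 1.2] [-0.0, 0.2, 0.0]
[4.7, -0.3, 1.2] [-0.0, 0.2, 0.0]
[4.7, -0.3, 1.2] [-0.0, 0.2, 0.0]
[4.7, -0.3, 1.2] [-0.0, 0.2, 0.0]
[4.7, -0.3, 1.2] [-0.0, 0.2, 0.0]
```

Emit:
apply_moves --pt "4.8 0 1.8 0 0.2 0 20" --pt "4.8 0 1.8 0 0.2 0 20" --pt "4.8 0 1.8 0 0.2 0 20" --pt "4.8 0 1.8 0 0.2 0 20" --pt "4.8 0 1.7 0 0 0 20" --pt "4.8 0 1.7 0 0 0 20" --pt "4.8 0 1.7 0 0 0 20" --pt "4.8 0 1.7 0 0 0 20"

```text
time_s: 9.98
eef_pos: [0.5398, 0.0181, 0.0351]
orientation: [-0.153, 0.69, 0.691, 0.153]
force: [-0.6, -2.3, 1.2]
gripper_width: 0.0201
```

```bash
python3 sfit.py; python3 plan2.py .538 .06 .044 25 8
```

```text
t 9.975 tcp [0.5398 0.0181 0.0351] F [-0.6 -2.3  1.2]
scene 271 axis y,z,slope [ 0.0425  0.0697 -0.1327] rack y -0.0205 x [0.506 0.568] y [0.035 0.069]
top 235 axis y,z,slope [ 0.0394  0.0699 -0.0305] rack y -0.0236 x [0.507 0.568] y [0.035 0.064]
scene0 drum 359 axis y,z,slope [-0.043   0.0582 -0.0152] rack y -0.106 x [0.617 0.679] y [-0.067 -0.019]
drum now 364 axis y,z,slope [-0.0439  0.058  -0.0104] rack y -0.1069 x [0.617 0.679] y [-0.066 -0.019]
t 10.125 p [0.5395 0.0183 0.035 ] F [-0.2 -0.7 -0. ]
tip [0.5395 0.0082 0.0567] tilt 25.0
[5.2, -0.2, 1.2] [-0.0, -0.0, 0.0]
[5.2, -0.2, 1.2] [-0.0, -0.0, 0.0]
[5.2, -0.2, 1.2] [-0.0, -0.0, 0.0]
[5.2, -0.2, 1.2] [-0.0, -0.0, 0.0]
[5.2, -0.2, 1.2] [-0.0, -0.0, 0.0]
[5.2, -0.2, 1.2] [-0.0, -0.0, 0.0]
[5.2, -0.2, 1.2] [-0.0, -0.0, 0.0]
[5.2, -0.2, 1.2] [-0.0, -0.0, 0.0]
```

Emit:
apply_moves --pt "5 0 1.3 0 0 0 20" --pt "5 0 1.3 0 0 0 20" --pt "5 0 1.3 0 0 0 20" --pt "5 0 1.3 0 0 0 20" --pt "5 0 1.3 0 0 0 20" --pt "5 0 1.3 0 0 0 20" --pt "5 0 1.3 0 0 0 20" --pt "5 0 1.3 0 0 0 20" --pt "5 0 1.3 0 0 0 20" --pt "5 0 1.3 0 0 0 20"

```text
time_s: 11.38
eef_pos: [0.5402, 0.0713, 0.0454]
orientation: [-0.152, 0.69, 0.691, 0.153]
force: [0.2, -4.7, 3.3]
gripper_width: 0.0202
```

```bash
python3 sfit.py; python3 plan2.py .538 .1 .044 25 8
```

```text
t 11.375 tcp [0.5402 0.0713 0.0454] F [ 0.2 -4.7  3.3]
scene 274 axis y,z,slope [ 0.0954  0.0772 -0.1201] rack y 0.0324 x [0.507 0.567] y [0.088 0.122]
top 233 axis y,z,slope [ 0.0932  0.0773 -0.0107] rack y 0.0302 x [0.506 0.568] y [0.089 0.119]
scene0 drum 359 axis y,z,slope [-0.043   0.0582 -0.0152] rack y -0.106 x [0.617 0.679] y [-0.067 -0.019]
drum now 366 axis y,z,slope [-0.044   0.0583 -0.0084] rack y -0.107 x [0.617 0.678] y [-0.066 -0.019]
t 11.525 p [0.5397 0.0719 0.0451] F [ 0.3  0.3 -0.9]
tip [0.5397 0.0617 0.0668] tilt 25.0
[3.1, -0.2, 1.6] [-0.0, 0.0, 0.0]
[3.1, -0.2, 1.6] [-0.0, 0.0, 0.0]
[3.1, -0.2, 1.6] [-0.0, 0.0, 0.0]
[3.1, -0.2, 1.6] [-0.0, 0.0, 0.0]
[3.1, -0.2, 1.6] [-0.0, 0.0, 0.0]
[3.1, -0.2, 1.6] [-0.0, 0.0, 0.0]
[3.1, -0.2, 1.6] [-0.0, 0.0, 0.0]
[3.1, -0.2, 1.6] [-0.0, 0.0, 0.0]
```

Emit:
apply_moves --pt "4.8 0 1.7 0 0 0 20" --pt "4.8 0 1.7 0 0 0 20" --pt "4.8 0 1.6 0 0 0 20" --pt "4.8 0 1.5 0 0 0 20" --pt "4.8 0 1.5 0 0 0 20" --pt "4.5 0 1.5 0 0 0 20" --pt "4 0 1.3 0 0 0 20" --pt "4 0 1.3 0 0 0 20" --pt "4 0 1.3 0 0 0 20" --pt "3 0 1.3 0 0 0 20" --pt "0 0 0 0 0 0 20"

```text
time_s: 12.9
eef_pos: [0.5406, 0.1177, 0.0511]
orientation: [-0.15, 0.69, 0.692, 0.152]
force: [0.0, 0.3, -0.1]
gripper_width: 0.02
```

```bash
python3 sfit.py; python3 plan2.py .538 .1 .1 25 4
```

```text
t 12.9 tcp [0.5406 0.1177 0.0511] F [ 0.   0.3 -0.1]
scene 282 axis y,z,slope [0.1597 0.0735 0.0548] rack y 0.0967 x [0.507 0.567] y [0.135 0.171]
top 301 axis y,z,slope [0.1549 0.0739 0.0248] rack y 0.0919 x [0.506 0.568] y [0.135 0.17 ]
scene0 drum 359 axis y,z,slope [-0.043   0.0582 -0.0152] rack y -0.106 x [0.617 0.679] y [-0.067 -0.019]
drum now 364 axis y,z,slope [-0.0446  0.0581 -0.0012] rack y -0.1076 x [0.616 0.679] y [-0.066 -0.019]
t 13.05 p [0.5408 0.1172 0.0512] F [ 0.9  0.  -0.1]
tip [0.5407 0.1071 0.073 ] tilt 24.6
[1.2, -0.7, -12.9] [0.0, 0.1, 0.0]
[1.2, -0.7, -12.9] [0.0, 0.1, 0.0]
[1.2, -0.7, -12.9] [0.0, 0.1, 0.0]
[1.2, -0.7, -12.9] [0.0, 0.1, 0.0]
```

The bit has dropped into the dip: its axis is at about rack y 0.092, z 0.074, and there is no force on the tool. Now I withdraw the fingers.

Emit:
apply_moves --pt "-8 0 -6 0 0 0 20" --pt "-12 0 -12 0 0 0 20" --pt "-12 0 -25 0 0 0 20" --pt "0 0 -40 0 0 0 20" --pt "0 0 -45 0 0 0 20" --pt "0 0 -45 0 0 0 20" --pt "-15 0 -40 0 0 0 20" --pt "-30 0 -20 0 0 0 20" --pt "-30 0 -10 0 0 0 20" --pt "0 0 0 0 0 0 20" --pt "0 0 0 0 0 0 20"

```text
time_s: 14.42
eef_pos: [0.5377, -0.0981, 0.2375]
orientation: [-0.147, 0.693, 0.689, 0.152]
force: [-0.3, 0.5, 0.3]
gripper_width: 0.0201
```

```bash
sed -i 's/ym=.*/ym=-.1/' sfit.py; python3 - <<'E'
from sfit import *
for n in("scene","top"):
    c=cam(n); fit(c,n,.10); fit(c,n+" drum",-.1,.615,.68); fit(dict(np.load(n+"0.npz")),n+"0 drum",-.1,.615,.68)
    if n=="scene": cv2.imwrite("pics/end.png",cv2.resize(c["color"][150:300,150:430],None,fx=2.8,fy=2.8,interpolation=3)[...,::-1])
    a=np.load(n+"0.npz")["color"].astype(int)
s=arm.read_state(); print(s["time_s"],s["eef_pos"],s["force"])
E
```

```text
scene 279 axis y,z,slope [0.1598 0.0732 0.0756] rack y 0.0968 x [0.506 0.566] y [0.135 0.171]
scene drum 361 axis y,z,slope [-0.0437  0.0582 -0.0095] rack y -0.1067 x [0.618 0.679] y [-0.067 -0.019]
scene0 drum 359 axis y,z,slope [-0.043   0.0582 -0.0152] rack y -0.106 x [0.617 0.679] y [-0.067 -0.019]
top 345 axis y,z,slope [ 0.1544  0.0737 -0.031 ] rack y 0.0914 x [0.506 0.567] y [0.13 0.17]
top drum 408 axis y,z,slope [-0.0506  0.0578  0.0104] rack y -0.1136 x [0.617 0.679] y [-0.074 -0.024]
top0 drum 405 axis y,z,slope [-0.0481  0.0579 -0.0128] rack y -0.1111 x [0.617 0.678] y [-0.074 -0.024]
14.525 [ 0.53782038 -0.09762597  0.23736652] [0.8729595  0.28282923 0.24730221]
```

View pics/end.png

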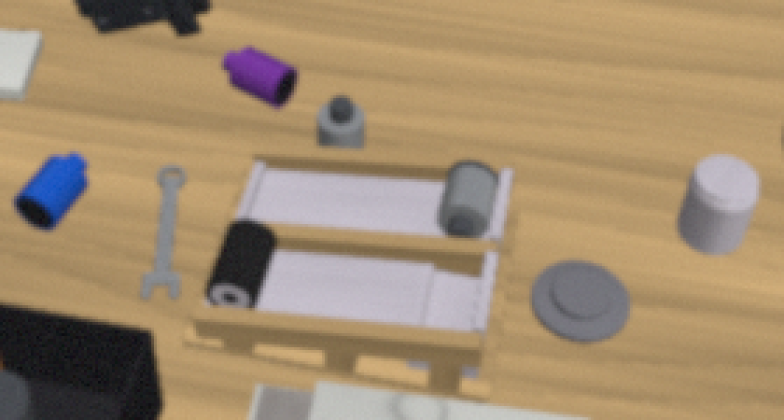

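The picture shows the bit in the dip against the stop (crop (468,200)). The drum is still at its foot (240,265), and the spanner, spare bit and pad disc are undisturbed. I hand the job in.

```bash
python3 -c "
from bench import arm
print(arm.job_done())"
```

```text
the job is handed in; nothing more can be done
None
```

The core bit is in the dip against the stop at the top of its gutter, and I handed the job in at about 14.5 s. It was rolled up the gutter from behind with both fingertips and dropped over the crest by itself.

**Two failed tries first:**
- **Fingertip height:** the first push passed above the bit without moving it. The real fingertips sit about 24 mm short of the reported TCP, which I found by projecting the TCP into the camera image.
- **Friction:** the second push, at axis height, moved the bit 11 mm and then jammed at 14 N because the tips gripped the barrel. I backed off and the bit rolled back to the foot. I then tilted the tool 25° and pushed below the axis, which worked at 7 N or less (as read after each stretch).

**Last checks:**
- **Bit position:** axis at rack y = 91 mm from the top camera and 97 mm from the scene camera, z about 73–74 mm. The scene camera also read 4–5 mm higher than the top camera at the start, so I trust the top value more; 97 mm is close to the 98 mm limit.
- **Squareness:** the two cameras disagreed (-0.03 and +0.08 rad), both inside the 0.15 limit.
- **Drum:** its measured position shifted by 1–2.5 mm, which is within noise.
- **Bystanders and contact:** those near the rack look undisturbed in the last picture. The stone sample and spray were outside or at the edge of that view, so I did not check them. The arm is clear, with no force on the tool.

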